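# Switch on the guarded bench circuit

### The arm

A 6-joint arm with a two-finger parallel gripper is mounted at the origin on a cart in front of the work surface, level with it; the furniture and walls round the work are solid. World frame = base frame: x ahead of the robot, y to its left, z up, the work surface at z = 0. Lengths are in m, angles in rad, forces in N, time in s.
With the tool pointing down it reaches from about 0.375 to 0.9 m from the base axis. Payload 3.1 kg.
Tool frame: the origin (TCP) lies midway between the tips of the shut fingers; the grasp point (between the pads) lies robot.grip_depth behind it (robot.grip_depth is the distance from the TCP to the grasp point, in m); z points along the fingers, y is the line along which they close (so a half turn about z gives the same grasp; the last joint's range is limited). The gripper opens to 87 mm and grips with 3 to 60 N. Pads are 19 mm wide; open, the fingers measure 117 mm over their backs; the gripper's body (75 mm by 190 mm) begins 51 mm behind the grasp point.
Start: joints at [0.929, 0.527, 1.433, -0, 1.181, -0.178], TCP at [0.279, 0.559, 0.223] pointing down, gripper open.
Joint ranges: [-3.08, 3.08], [-0.75, 2.2], [0.22, 2.44], [-1.43, 4.57], [0, 2.65], [-2.85, 2.85]. Speed limits (rad/s): [2.79, 2.79, 3.14, 3.14, 3.14, 3.14].

### API

Orientations are given as a unit quaternion [x, y, z, w].
In Python, from rig import robot gives the robot as it stands.
- The arm moves only by the shell command python3 nudge.py 'ROWS' [OPENING] [FORCE]. ROWS is a JSON list that holds a single list of rows (three levels of brackets), with 1 to 20 rows, each of 4 numbers: dx, dy, dz in normalised numbers (1 is 300 mm), then a turn about the tool's z in shares of 4 rad (1.0 is 4 rad); each row shifts and turns the commanded pose from where the row before left it, along the tool's axes as they then stand; what a row does not reach is not made up. A row lasts 1/12 s, in which the tool goes at most 0.0417 m and 0.125 rad, less where a joint would pass 70% of its speed; a pose out of reach is approached as far as the arm can. OPENING is the finger opening in m, set as the command begins (- or left out keeps the last). The fingers move at their own pace and stop on an object; FORCE is the grip in N (left out, the last holds). Time passes only in rows, so rows that do not move let the fingers close. It prints the time, the measured TCP pose, the force, the opening and the grip force at its end. Shift and turn numbers lie between -1 and 1, and a call with a number outside is refused. Input that does not fit is refused with a message, and nothing moves.
- robot.get_obs(): the state, without advancing time (a new reading comes with each control period).
- robot.camera(name): name is "scene" or "side" or "wrist"; returns a dict with "img" (480x640x3 uint8, red, green, blue), "fx", "fy", "cx", "cy" (pixels), "xyz" and "attitude" of the camera in the world. Camera axes: x right, y down, z forward; pixel columns grow to the right and rows downward; lengths in m; the calibration is good to about 2 mm. The wrist camera is an equidistant fisheye: a pixel r from the principal point sees the ray r / f radians off the axis. A picture is of the moment at which its call begins. There is no depth.
- robot.hand_in(): hands the job in; it is judged then, once.
The state is a dict: "time": time; "q": joint angles; "joint_velocities": joint speeds; "joint_torque": joint torques, N m; "position": TCP position; "tool_rot": TCP orientation; "ft_force": force on the tool from outside, world axes, zero at the start; "moment": the same for the moment, N m; "grip_width": finger opening in m; "grip_force": force on a finger pad.
Only numpy, scipy, OpenCV 4.12 (cv2) and the standard library are available. Lean on these libraries where they do the work, as an engineer would, in place of code of your own. Each camera call takes 0.05 s, during which the arm holds its last target. There are 200 camera calls.

### The job

Switch on the box with the red guard: lift its guard up and back with a fingertip until it stays open, push the toggle beneath it right over to the far side, then tip the guard forward so that it drops shut over the switch again. This is fingertip work: pick nothing up, do not shove the switch box out of its place, and leave the yellow-guarded box and the things lying about as they are.

Things in the scene. Friction and masses are not known exactly. Their poses are not given: they have to be found in the camera images.
- red_box: small grey switch box with the red guard on top, 100 (x) x 80 (y) x 60 mm high, about 1.5 kg, loose on rubber feet. Origin at the centre of its underside, z up; its -x side is the front, turned roughly to the robot. The guard covers a metal toggle switch.
- red_guard (a joint): angle of the red plastic guard, rad: 0 shut, 1.75 fully back on its stop; the front end lifts up and back. Free-moving, about 50 g; balances near 1.2: below, it drops shut by itself; above, it falls back and stays open. A hood 72 mm long from the hinge pin, 40 wide, roof top 31 mm above the pin when shut; its side and front walls hide the toggle.
- red_toggle (a joint): angle of the toggle, rad: 0 = off, leaning 0.4 rad to the box's front (-x); 0.8 = on, leaning 0.4 rad to its back (+x). It is stiff (about 1 N at its tip moves it) and stays where it is left, so push it right over to its stop.
- red_hinge (a point): middle of the guard's hinge pin, fixed to the box 28 mm behind its centre and 66 mm above its underside; axes those of the box, the pin lies along y.
- red_tongue (a point): middle of the front edge of the underside of the guard's tongue (34 mm long from the front wall, 30 wide, 3 thick, level, at its foot), turning with the guard. Shut: 102 mm in front of the hinge pin, 2 mm above it, 68 mm above the desk, overhanging the box's front by 24 mm with nothing below, so that a tilted fingertip gets under it from the side or the front.
- red_toggle_tip (a point): on the toggle, 25 mm from its pivot, near its rounded end (10 mm thick there, 28 mm long in all); the pivot lies 12 mm in front of the box's centre and 66 mm above its underside.
- yellow_box: small grey switch box with the yellow guard on top, 100 (x) x 80 (y) x 60 mm high, about 1.5 kg, loose on rubber feet. Origin at the centre of its underside, z up; its -x side is the front, turned roughly to the robot. The guard covers a metal toggle switch.
- yellow_guard (a joint): angle of the yellow plastic guard, rad: 0 shut, 1.75 fully back on its stop; the front end lifts up and back. Free-moving, about 50 g; balances near 1.2: below, it drops shut by itself; above, it falls back and stays open. A hood 72 mm long from the hinge pin, 40 wide, roof top 31 mm above the pin when shut; its side and front walls hide the toggle.
- yellow_toggle (a joint): angle of the toggle, rad: 0 = off, leaning 0.4 rad to the box's front (-x); 0.8 = on, leaning 0.4 rad to its back (+x). It is stiff (about 1 N at its tip moves it) and stays where it is left, so push it right over to its stop.
- yellow_hinge (a point): middle of the guard's hinge pin, fixed to the box 28 mm behind its centre and 66 mm above its underside; axes those of the box, the pin lies along y.
- yellow_tongue (a point): middle of the front edge of the underside of the guard's tongue (34 mm long from the front wall, 30 wide, 3 thick, level, at its foot), turning with the guard. Shut: 102 mm in front of the hinge pin, 2 mm above it, 68 mm above the desk, overhanging the box's front by 24 mm with nothing below, so that a tilted fingertip gets under it from the side or the front.
- yellow_toggle_tip (a point): on the toggle, 25 mm from its pivot, near its rounded end (10 mm thick there, 28 mm long in all); the pivot lies 12 mm in front of the box's centre and 66 mm above its underside.
- tape_roll: roll of black tape lying flat, 62 mm across, 19 mm high; a bystander, loose. Origin at the centre of its underside.
- jar: glass jar with a red lid, 53 mm across, 70 mm high; a bystander, loose. Origin at the centre of its underside.
- cutters: red-handled side cutters lying flat, 44 x 125 x 12 mm; a bystander, loose. Origin at the centre of its underside.
- meter: yellow multimeter lying on its back, 142 x 74 x 42 mm; a bystander, loose. Origin at the centre of its underside.

How it is judged:
By the outcome, as a careful person would: the job done as asked, in the order asked, and still so for the second after the job is handed in, with the robot touching nothing.
It also fails if it takes over 64 s, if anything falls off the work surface, if the arm or the gripper's body presses on something with over 40 N, if the wrist force passes 120 N, or if a joint passes its speed limit or range.

## Working session

There is one attempt and no reset: what is moved stays moved. The work goes in short steps, Python scripts to look and compute and a shell command to move; the robot and the scene stay as the last step left them, time stands still between calls to the robot, and variables do not carry over. Pictures are saved under pics/ and viewed, at most 10 in all, crops included, and the job is handed in when it is done.

```bash
ls; mkdir -p pics; python3 - <<'E'
from rig import robot
import cv2,numpy as np
o=robot.get_obs();print(o["position"],o["tool_rot"],o["time"],robot.grip_depth)
for n in("scene","side"):
    c=robot.camera(n);cv2.imwrite(f"pics/{n}0.png",c["img"][:,:,::-1]);print(n,c["fx"],c["cx"],c["cy"],c["xyz"],c["attitude"])
E
```

```text
nudge.py
pics
rig.py
[0.2785517  0.5586592  0.22156699] [ 2.29325072e-01  9.73349268e-01 -1.01275284e-03 -4.33735341e-04] 0.0 0.0187
scene 571.4798200699518 316.9645406063977 240.6177150255328 [ 0.01623851 -0.6405526   0.66350324] [ 0.82583528 -0.34804986  0.18089195 -0.40513638]
side 536.5224290365309 331.5878521772524 240.35278067066733 [ 0.47378386 -1.06305095  0.670334  ] [ 0.87510905 -0.04337078  0.02917942 -0.48109426]
```

View pics/scene0.png

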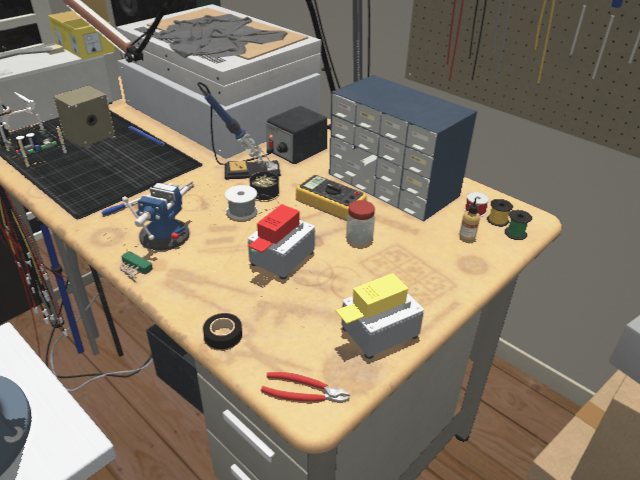

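View pics/side0.png

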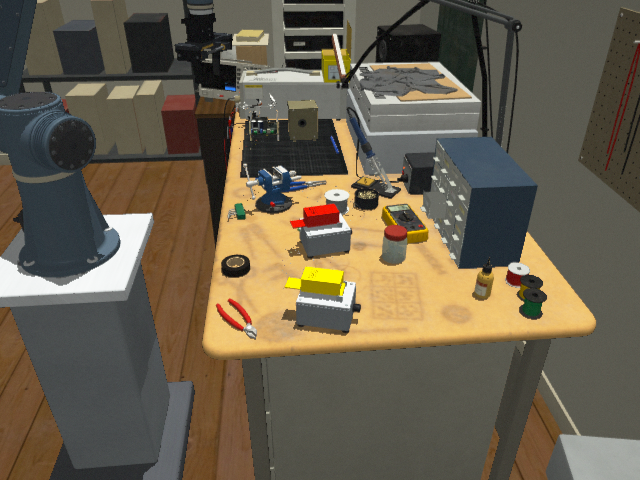

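The scene view shows the red box at about (283,240) with its tongue at (260,243). In the side view it is at about (325,230), with the tongue at (297,223). The jar stands behind it on the right, and the white spool and vise are at its left. I'll zoom in on both views for the corners.

```bash
python3 - <<'E'
import cv2,numpy as np
a=cv2.imread("pics/scene0.png")[200:280,240:325];b=cv2.imread("pics/side0.png")[195:265,280:365]
f=lambda i:cv2.resize(i,None,fx=8,fy=8,interpolation=cv2.INTER_NEAREST)[:, :]
def grid(i,x0,y0):
    s=4.6;o=cv2.resize(i,None,fx=s,fy=s,interpolation=cv2.INTER_CUBIC)
    for k in range(0,i.shape[1],10):cv2.putText(o,str(x0+k),(int(k*s),10),0,.35,(255,0,255),1);cv2.line(o,(int(k*s),0),(int(k*s),o.shape[0]),(255,0,255),1) if k%20==0 else 0
    for k in range(0,i.shape[0],10):cv2.putText(o,str(y0+k),(0,int(k*s)+4),0,.35,(255,0,255),1);cv2.line(o,(0,int(k*s)),(o.shape[1],int(k*s)),(255,0,255),1) if k%20==0 else 0
    return o
A,B=grid(a,240,200),grid(b,280,195)
B=cv2.copyMakeBorder(B,0,A.shape[0]-B.shape[0],0,0,0)
cv2.imwrite("pics/z.png",np.hstack([A,B]))
E
```

```text
(no output)
```

View pics/z.png

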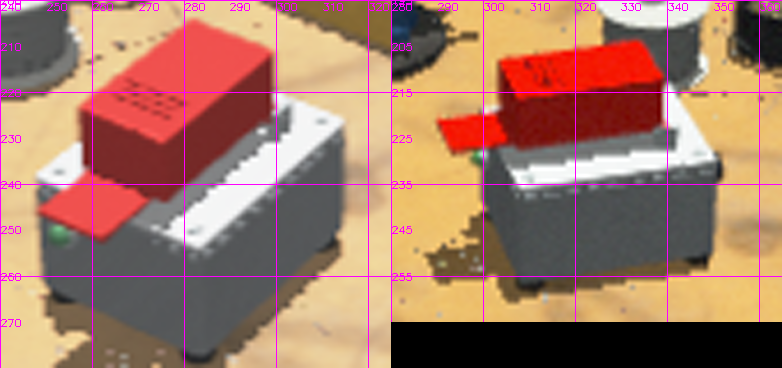

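```bash
cat > h.py <<'E'
import numpy as np
from scipy.spatial.transform import Rotation as R
CAM={"scene":(571.48,316.96,240.62,[0.01623851,-0.6405526,0.66350324],[0.82583528,-0.34804986,0.18089195,-0.40513638]),
"side":(536.52,331.59,240.35,[0.47378386,-1.06305095,0.670334],[0.87510905,-0.04337078,0.02917942,-0.48109426])}
def ray(n,u,v):
    f,cx,cy,p,q=CAM[n];return np.array(p),R.from_quat(q).apply([(u-cx)/f,(v-cy)/f,1])
def onz(n,u,v,z):
    p,d=ray(n,u,v);return p+d*(z-p[2])/d[2]
def fit(m,w):
    m=np.array(m);w=np.array(w);a=m@[1,1j];b=w@[1,1j]
    t=np.angle(np.sum((b-b.mean())*np.conj(a-a.mean())));o=b.mean()-a.mean()*np.exp(1j*t)
    r=(b-o)*np.exp(-1j*t)-a
    return o.real,o.imag,t,np.round(1e3*np.c_[r.real,r.imag],1)
E
python3 - <<'E'
from h import *
D={"scene":[(257.2,222.8),(275.4,231.3),(299.3,211.3),(282.2,203.9),(248.3,245.4),(262.2,252.4),(248,238.7),(283.5,254.3),(314.8,226.1)],
"side":[(303.3,208),(307.2,216.3),(338.9,213),(334.6,203.9),(290,221.1),(293.9,228.3),None,(307,235.4),(351,229.3)]}
M=[(-.044,.02,.097),(-.044,-.02,.097),(.028,-.02,.097),(.028,.02,.097),(-.074,.015,.071),(-.074,-.015,.071),(-.05,.04,.06),(-.05,-.04,.06),(.05,-.04,.06)]
am,aw=[],[]
for n in D:
    m=[M[i][:2] for i,p in enumerate(D[n]) if p];w=[onz(n,*p,M[i][2])[:2] for i,p in enumerate(D[n]) if p]
    am+=m;aw+=w;print(n,*fit(m,w))
x,y,t,_=fit(am,aw);print(x,y,t)
for n,u,v,z in[("scene",360,207,.07),("side",395,231,.07),("scene",241,215,0),("side",337,210,0),("scene",240,190,.04),("side",336,193,.04),("scene",187,185,.1),("side",325,182,.08)]:print(n,onz(n,u,v,z).round(3))
E
```

```text
scene 0.5680307946736008 -0.03861634121353401 0.18537417495745592 [[ 2.   0.1]
 [-0.1  0.1]
 [-1.   0.8]
 [ 0.9 -0.9]
 [-0.2  0.5]
 [-2.  -0.4]
 [ 1.2 -2.8]
 [ 0.8  0.7]
 [-1.5  1.8]]
side 0.5708086083174417 -0.03712830518665812 0.18132585113590705 [[ 0.8 -0.9]
 [ 0.1  1.2]
 [-2.  -3.1]
 [ 0.8 -1. ]
 [-0.9 -0.2]
 [ 0.4 -2.6]
 [ 0.7  3.9]
 [ 0.1  2.7]]
0.5693123845516597 -0.03787924748283868 0.18529244059161024
scene [ 0.716 -0.094  0.07 ]
side [ 0.718 -0.097  0.07 ]
scene [0.605 0.122 0.   ]
side [0.619 0.131 0.   ]
scene [0.625 0.146 0.04 ]
side [0.618 0.149 0.04 ]
scene [0.508 0.152 0.1  ]
side [0.588 0.133 0.08 ]
```

The manual's scale: shifts go in shares of 300 mm and turns go in shares of 4 rad. Converting my numbers, -0.108 rad / 4 = -0.027.

```bash
cat >> h.py <<'E'
B=np.array([.5693,-.0379]);T=.185
def st():
    from rig import robot
    o=robot.get_obs();p=np.array(o["position"]);r=R.from_quat(o["tool_rot"])
    d=(p[:2]-B)@np.array([[np.cos(T),-np.sin(T)],[np.sin(T),np.cos(T)]])
    ty=r.apply([0,1,0]);tz=r.apply([0,0,1])
    f=o["ft_force"]
    print("t %.1f box-frame tcp mm %s z %.1f yawerr %.3f tilt %s F %s grip %.4f"%(o["time"],(d*1e3).round(1),p[2]*1e3,np.arctan2(ty[1],ty[0])-np.pi/2-T,tz.round(3)[:2],np.round(f,2),o["grip_width"]))
if __name__=="__main__": st()
E
python3 nudge.py '[[[0, 0, 0, -0.027], [0, 0, 0, -0.027], [0, 0, 0, -0.027], [0, 0, 0, -0.027], [0, 0, 0, -0.027], [0, 0, 0, -0.027], [0, 0, 0, 0]]]' 0 10
python3 h.py
python3 nudge.py '[[[-0.01, -0.1067, 0, 0], [-0.01, -0.1067, 0, 0], [-0.01, -0.1067, 0, 0], [-0.01, -0.1067, 0, 0], [-0.01, -0.1067, 0, 0], [-0.01, -0.1067, 0, 0], [-0.01, -0.1067, 0, 0], [-0.01, -0.1067, 0, 0], [-0.01, -0.1067, 0, 0], [-0.01, -0.1067, 0, 0], [-0.01, -0.1067, 0, 0], [-0.01, -0.1067, 0, 0], [-0.01, -0.1067, 0, 0], [-0.01, -0.1067, 0, 0], [-0.01, -0.1067, 0, 0], [-0.01, -0.1067, 0, 0], [-0.01, -0.1067, 0, 0], [-0.01, -0.1067, 0, 0], [-0.01, -0.1067, 0, 0], [0, 0, 0, 0]]]'
python3 h.py
```

```text
time: 0.68
position: [0.2787, 0.5589, 0.222]
tool_rot: [-0.093, 0.996, -0.001, -0.0]
ft_force: [-0.1, -0.4, 0.3]
grip_width: 0.0484
grip_force: 0.0
t 0.7 box-frame tcp mm [-175.8  640. ] z 222.0 yawerr 0.002 tilt [-0.001 -0.001] F [-0.12 -0.42  0.28] grip 0.0484
time: 2.35
position: [0.4501, -0.0331, 0.2229]
tool_rot: [-0.089, 0.996, -0.002, 0.002]
ft_force: [0.4, 0.5, 0.3]
grip_width: 0.0005
grip_force: 0.0
t 2.4 box-frame tcp mm [-116.3   26.6] z 222.9 yawerr -0.007 tilt [ 0.004 -0.003] F [0.39 0.49 0.32] grip 0.0005
```

In the tool's units: 0.03 m / 0.3 = 0.1, 0.014 m / 0.3 = 0.0467.

```bash
python3 nudge.py '[[[0, -0.03, 0.1, 0], [0, -0.03, 0.1, 0], [0, -0.0283, 0.1, 0], [0, 0, 0.1, 0], [0, 0, 0.1, 0], [0, 0, 0.0467, 0], [0, 0, 0, 0]]]'>/dev/null; python3 h.py
python3 nudge.py '[[[-0.04, 0, 0, 0], [-0.04, 0, 0, 0], [0, 0, 0, 0], [0, 0, 0, 0]]]'>/dev/null; python3 h.py
python3 - <<'E'
from rig import robot
import cv2,numpy as np
a=robot.camera("scene")["img"][170:290,220:340,::-1];b=robot.camera("side")["img"][150:270,260:380,::-1]
cv2.imwrite("pics/a1.png",cv2.resize(np.hstack([a,b]),(800,400),interpolation=cv2.INTER_CUBIC))
E
```

```text
t 2.9 box-frame tcp mm [-120.4    7.4] z 55.8 yawerr -0.002 tilt [-0.007  0.003] F [-1.    0.59  0.58] grip 0.0003
t 3.3 box-frame tcp mm [-93.6   5.9] z 59.5 yawerr 0.000 tilt [ 0.002 -0.001] F [-1.32 -0.06 -0.53] grip 0.0006
```

View pics/a1.png

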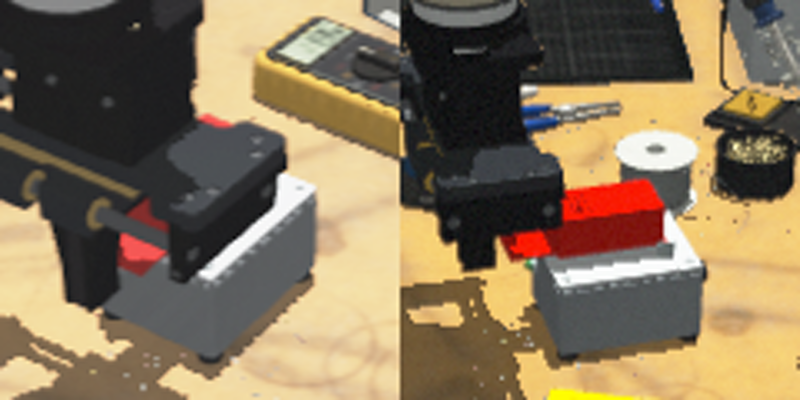

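The left (scene) crop shows the shut fingers at (90,270) standing in front of the tongue at (145,240). The body is clear above the roof. Next I'll creep in to contact.

In the tool's units: -0.006 m / 0.3 = -0.02.

```bash
python3 nudge.py '[[[0, -0.02, 0, 0], [0, 0, 0, 0], [0, 0, 0, 0]]]'>/dev/null; python3 h.py
python3 nudge.py '[[[-0.0233, 0, 0, 0], [0, 0, 0, 0], [0, 0, 0, 0]]]'>/dev/null; python3 h.py
python3 nudge.py '[[[-0.005, 0, 0, 0], [0, 0, 0, 0], [0, 0, 0, 0]]]'>/dev/null; python3 h.py
python3 nudge.py '[[[-0.005, 0, 0, 0], [0, 0, 0, 0], [0, 0, 0, 0]]]'>/dev/null; python3 h.py
```

```text
t 3.6 box-frame tcp mm [-94.6  -0.5] z 58.8 yawerr -0.001 tilt [ 0. -0.] F [-0.09 -0.11  0.67] grip 0.0001
t 3.9 box-frame tcp mm [-86.8  -0.3] z 58.6 yawerr 0.000 tilt [ 0.001 -0.   ] F [ 1.19 -0.34  0.59] grip 0.0004
t 4.1 box-frame tcp mm [-85.9  -0. ] z 58.5 yawerr 0.000 tilt [-0.  0.] F [-0.25 -0.35  0.38] grip 0.0006
t 4.4 box-frame tcp mm [-85.2   0.2] z 58.4 yawerr 0.000 tilt [-0.002  0.   ] F [-2.28 -1.01  0.69] grip 0.0001
```

In the tool's units: -0.001 m / 0.3 = -0.0033.

```bash
python3 nudge.py '[[[0, 0, 0, 0], [0, 0, 0, 0], [0, 0, 0, 0]]]'>/dev/null; python3 h.py
python3 nudge.py '[[[-0.0033, 0, 0, 0], [0, 0, 0, 0], [0, 0, 0, 0]]]'>/dev/null; python3 h.py
python3 nudge.py '[[[-0.0033, 0, 0, 0], [0, 0, 0, 0], [0, 0, 0, 0]]]'>/dev/null; python3 h.py
```

```text
t 4.6 box-frame tcp mm [-85.1   0.2] z 58.4 yawerr 0.000 tilt [-0.002  0.   ] F [-2.36 -1.05  0.59] grip 0.0003
t 4.9 box-frame tcp mm [-85.    0.3] z 58.4 yawerr 0.001 tilt [-0.004  0.   ] F [-5.49 -2.39  0.95] grip 0.0004
t 5.1 box-frame tcp mm [-84.9   0.4] z 58.3 yawerr 0.001 tilt [-0.006  0.   ] F [-6.9  -3.84  2.52] grip 0.0001
```

In the tool's units: -0.005 m / 0.3 = -0.0167, -0.0012 m / 0.3 = -0.004.

```bash
python3 nudge.py '[[[0, 0, -0.0167, 0], [-0.0013, 0, -0.0167, 0], [-0.002, 0, -0.0167, 0], [-0.0033, 0, -0.0167, 0], [-0.004, 0, -0.0167, 0], [0, 0, 0, 0]]]'>/dev/null; python3 h.py
python3 - <<'E'
from rig import robot
import cv2,numpy as np
a=robot.camera("scene")["img"][170:290,220:340,::-1];b=robot.camera("side")["img"][150:270,260:380,::-1]
cv2.imwrite("pics/a2.png",cv2.resize(np.hstack([a,b]),(800,400),interpolation=cv2.INTER_CUBIC))
E
```

```text
t 5.6 box-frame tcp mm [-80.9   0.3] z 84.0 yawerr 0.001 tilt [-0.004  0.   ] F [-5.75 -1.21  1.1 ] grip 0.0002
```

View pics/a2.png

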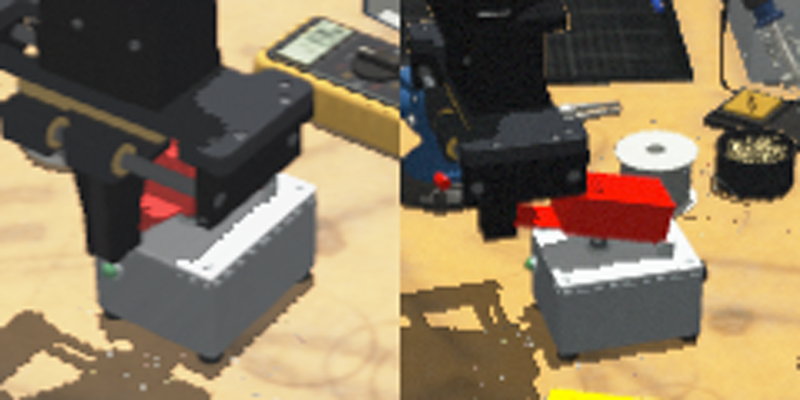

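Crop 2 shows the guard's front raised and resting on the finger, with the tongue near (525,215). I'll continue along the arc.

In the tool's units: -0.0051 m / 0.3 = -0.017, -0.005 m / 0.3 = -0.0167.

```bash
python3 nudge.py '[[[-0.0047, 0, -0.0167, 0], [-0.0057, 0, -0.0167, 0], [-0.0067, 0, -0.0167, 0], [-0.0077, 0, -0.0167, 0], [-0.0087, 0, -0.0167, 0], [-0.01, 0, -0.0167, 0], [-0.0113, 0, -0.0167, 0], [-0.013, 0, -0.0167, 0], [-0.0147, 0, -0.0167, 0], [-0.017, 0, -0.0167, 0], [0, 0, 0, 0]]]'>/dev/null; python3 h.py
python3 nudge.py '[[[-0.02, 0, -0.0133, 0], [-0.0233, 0, -0.0133, 0], [-0.0233, 0, -0.0133, 0], [-0.0233, 0, -0.01, 0], [-0.0233, 0, -0.01, 0], [-0.0233, 0, -0.0067, 0], [0, 0, 0, 0]]]'>/dev/null; python3 h.py
python3 - <<'E'
from rig import robot
import cv2,numpy as np
a=robot.camera("scene")["img"][140:290,210:360,::-1];b=robot.camera("side")["img"][120:270,240:390,::-1]
cv2.imwrite("pics/a3.png",cv2.resize(np.hstack([a,b]),(800,400),interpolation=cv2.INTER_CUBIC))
E
```

```text
t 6.6 box-frame tcp mm [-45.9  -1.2] z 135.0 yawerr 0.000 tilt [ 0.007 -0.002] F [ 0.58  1.06 -0.37] grip 0.0004
t 7.2 box-frame tcp mm [-6.  -0.6] z 154.2 yawerr 0.001 tilt [ 0.003 -0.001] F [ 0.31 -0.05 -0.25] grip 0.0004
```

View pics/a3.png

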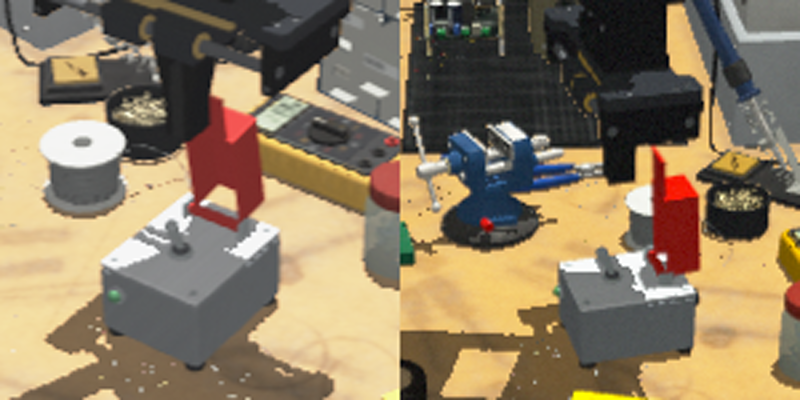

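The guard stands up on its own, behind the finger. The toggle is visible at (180,238) in the left crop. I'll back off forward, go down, and look again to check that the guard stays.

In the tool's units: 0.022 m / 0.3 = 0.0733, 0.02 m / 0.3 = 0.0667.

```bash
python3 nudge.py '[[[0.0667, 0, 0, 0], [0.0667, 0, 0, 0], [0.0667, 0, 0.0333, 0], [0.0333, 0, 0.0667, 0], [0, 0, 0.0733, 0], [0, 0, 0.0733, 0], [0, 0, 0, 0], [0, 0, 0, 0]]]'>/dev/null; python3 h.py
python3 - <<'E'
from rig import robot
import cv2,numpy as np
a=robot.camera("scene")["img"][140:290,210:360,::-1];b=robot.camera("side")["img"][120:270,240:390,::-1]
cv2.imwrite("pics/a4.png",cv2.resize(np.hstack([a,b]),(800,400),interpolation=cv2.INTER_CUBIC))
E
```

```text
t 8.0 box-frame tcp mm [-79.5   0.4] z 78.8 yawerr -0.000 tilt [-0.003  0.001] F [0.68 0.39 1.01] grip 0.0005
```

View pics/a4.png

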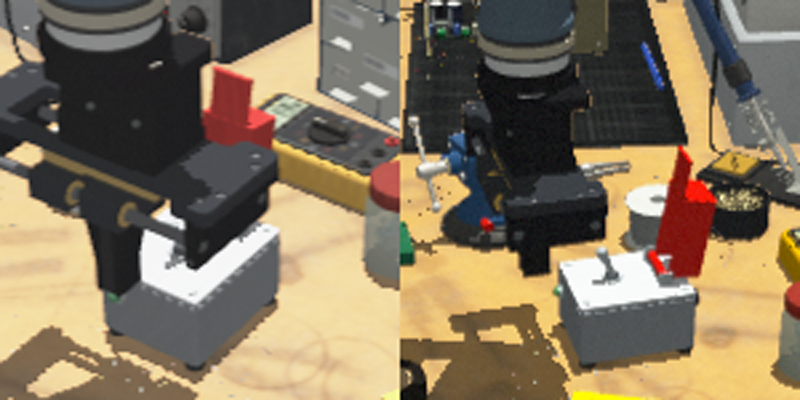

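The guard is now fully back on its stop: its tongue leans right at (680,165). The toggle at (605,262) is clear. Now I'll push it.

In the tool's units: -0.012 m / 0.3 = -0.04, -0.009 m / 0.3 = -0.03.

```bash
python3 nudge.py '[[[-0.04, 0, 0, 0], [-0.03, 0, 0, 0], [-0.02, 0, 0, 0], [-0.02, 0, 0, 0], [-0.02, 0, 0, 0], [-0.02, 0, 0, 0], [0, 0, 0, 0], [0, 0, 0, 0]]]'>/dev/null; python3 h.py
python3 nudge.py '[[[-0.0133, 0, 0, 0], [-0.0133, 0, 0, 0], [-0.0067, 0, 0, 0], [0, 0, 0, 0], [0, 0, 0, 0]]]'>/dev/null; python3 h.py
python3 nudge.py '[[[-0.0067, 0, 0, 0], [0, 0, 0, 0], [0, 0, 0, 0]]]'>/dev/null; python3 h.py
python3 nudge.py '[[[-0.005, 0, 0, 0], [0, 0, 0, 0], [0, 0, 0, 0]]]'>/dev/null; python3 h.py
```

```text
t 8.8 box-frame tcp mm [-33.2  -0. ] z 79.5 yawerr 0.001 tilt [ 0. -0.] F [ 0.11 -0.73 -0.  ] grip 0.0007
t 9.2 box-frame tcp mm [-23.3  -0. ] z 79.5 yawerr 0.000 tilt [0. 0.] F [-1.29  1.64 -0.42] grip 0.0008
t 9.4 box-frame tcp mm [-21.5  -0. ] z 79.5 yawerr 0.000 tilt [-0.  0.] F [-1.18  0.95  0.12] grip 0.0002
t 9.7 box-frame tcp mm [-20.3   0. ] z 79.4 yawerr 0.000 tilt [-0.001  0.   ] F [-1.48  0.75 -0.27] grip 0.0004
```

In the tool's units: -0.0015 m / 0.3 = -0.005.

```bash
python3 nudge.py '[[[-0.005, 0, 0, 0], [0, 0, 0, 0], [0, 0, 0, 0]]]'>/dev/null; python3 h.py
python3 nudge.py '[[[-0.0033, 0, 0, 0], [0, 0, 0, 0], [0, 0, 0, 0]]]'>/dev/null; python3 h.py
python3 nudge.py '[[[-0.0033, 0, 0, 0], [0, 0, 0, 0], [0, 0, 0, 0]]]'>/dev/null; python3 h.py
```

```text
t 9.9 box-frame tcp mm [-19.9   0.2] z 79.3 yawerr 0.001 tilt [-0.003  0.   ] F [-4.72 -1.41  1.34] grip 0.0003
t 10.2 box-frame tcp mm [-19.7   0.2] z 79.2 yawerr 0.001 tilt [-0.005  0.   ] F [-7.29 -1.12  2.1 ] grip 0.0010
t 10.4 box-frame tcp mm [-19.6   0.3] z 79.2 yawerr 0.001 tilt [-0.007 -0.   ] F [-7.96 -2.49  3.13] grip 0.0004
```

The toggle is on its stop. I'll retreat and rise, and check where the cabinet stands before crossing over the guard.

In the tool's units: -0.03 m / 0.3 = -0.1, -0.02 m / 0.3 = -0.0667.

```bash
python3 nudge.py '[[[0.0333, 0, 0, 0], [0.0667, 0, 0, 0], [0.0667, 0, -0.0667, 0], [0, 0, -0.1, 0], [0, 0, -0.1, 0], [0, 0, -0.1, 0], [0, 0, 0, 0], [0, 0, 0, 0]]]'>/dev/null; python3 h.py
python3 - <<'E'
from h import *
for a in[("side",459,264,0),("side",424,190,0),("scene",330,175,0),("scene",418,212,0)]:print(onz(*a).round(3))
from rig import robot
import cv2,numpy as np
a=robot.camera("scene")["img"][140:290,210:360,::-1];b=robot.camera("side")["img"][120:270,240:390,::-1]
cv2.imwrite("pics/a5.png",cv2.resize(np.hstack([a,b]),(800,400),interpolation=cv2.INTER_CUBIC))
E
```

```text
t 11.1 box-frame tcp mm [-63.9  -1.4] z 191.9 yawerr -0.000 tilt [ 0.009 -0.002] F [ 0.17  0.06 -0.55] grip 0.0010
[ 0.858 -0.133  0.   ]
[0.87  0.222 0.   ]
[0.849 0.102 0.   ]
[ 0.869 -0.126  0.   ]
```

View pics/a5.png

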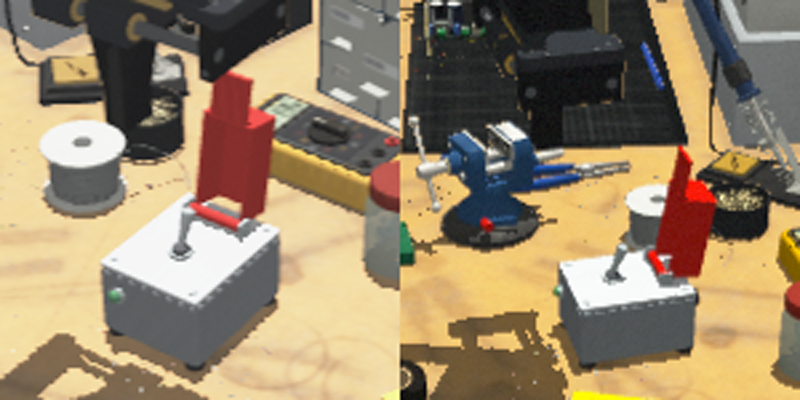

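The toggle now leans back at (620,262) in the right crop, so it is on, and the guard is still open. The cabinet front is at x≈0.85, so there is room to cross over behind the guard.

In the tool's units: -0.025 m / 0.3 = -0.0833, -0.02 m / 0.3 = -0.0667.

```bash
python3 nudge.py '[[[-0.0333, 0.0033, -0.02, 0], [-0.0667, 0, 0, 0], [-0.0667, 0, 0, 0], [-0.0833, 0, 0, 0], [-0.0833, 0, 0, 0], [-0.0833, 0, 0, 0], [-0.05, 0, 0, 0], [-0.01, 0, 0, 0], [0, 0, 0, 0]]]'>/dev/null; python3 h.py
python3 nudge.py '[[[0, 0, 0.05, 0], [0, 0, 0.0667, 0], [0, 0, 0.03, 0], [0, 0, 0, 0], [0, 0, 0, 0]]]'>/dev/null; python3 h.py
```

```text
t 11.9 box-frame tcp mm [76.4  1.3] z 193.3 yawerr 0.001 tilt [-0.003  0.001] F [-0.71 -0.46  0.07] grip 0.0003
t 12.3 box-frame tcp mm [75.4  1.1] z 150.8 yawerr -0.000 tilt [-0.003  0.   ] F [0.06 0.27 0.18] grip 0.0006
```

In the tool's units: 0.005 m / 0.3 = 0.0167.

```bash
python3 nudge.py '[[[0.0167, 0, 0, 0], [0.0167, 0, 0, 0], [0.0167, 0, 0, 0], [0.0167, 0, 0, 0], [0.0167, 0, 0, 0], [0.0167, 0, 0, 0], [0.0167, 0, 0, 0], [0.0167, 0, 0, 0], [0, 0, 0, 0]]]'>/dev/null; python3 h.py
python3 nudge.py '[[[0.0167, 0, 0, 0], [0.0167, 0, 0, 0], [0.0167, 0, 0, 0], [0.0167, 0, 0, 0], [0.0167, 0, 0, 0], [0.0167, 0, 0, 0], [0.0167, 0, 0, 0], [0.0133, 0, 0, 0], [0, 0, 0, 0], [0, 0, 0, 0], [0, 0, 0, 0]]]'>/dev/null; python3 h.py
python3 - <<'E'
from rig import robot
import cv2,numpy as np
a=robot.camera("scene")["img"][140:290,210:360,::-1];b=robot.camera("side")["img"][120:270,240:390,::-1]
cv2.imwrite("pics/a6.png",cv2.resize(np.hstack([a,b]),(800,400),interpolation=cv2.INTER_CUBIC))
E
```

```text
t 13.1 box-frame tcp mm [35.3  1.1] z 151.5 yawerr -0.000 tilt [-0.002  0.   ] F [-1.12 -0.23  0.9 ] grip 0.0006
t 14.0 box-frame tcp mm [-2.1  0.8] z 151.7 yawerr 0.000 tilt [ 0.001 -0.   ] F [ 0.37  0.74 -0.6 ] grip 0.0005
```

View pics/a6.png

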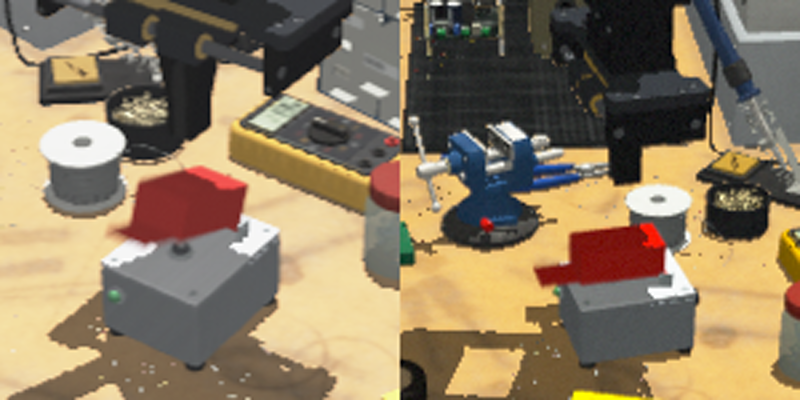

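The picture caught the guard mid-drop, clear of the finger. I'll rise and check the final state.

In the tool's units: -0.03 m / 0.3 = -0.1, -0.02 m / 0.3 = -0.0667.

```bash
python3 nudge.py '[[[0, 0, -0.0667, 0], [0, 0, -0.1, 0], [0, 0, -0.1, 0], [0, 0, -0.1, 0], [0, 0, 0, 0], [0, 0, 0, 0], [0, 0, 0, 0], [0, 0, 0, 0], [0, 0, 0, 0], [0, 0, 0, 0]]]'>/dev/null; python3 h.py
python3 - <<'E'
from rig import robot
import cv2,numpy as np
o=[]
for n,(x,y) in(("scene",(225,180)),("side",(270,170))):
    c=robot.camera(n)["img"][y:y+100,x:x+110,::-1];o.append(np.vstack([cv2.imread(f"pics/{n}0.png")[y:y+100,x:x+110],c]))
cv2.imwrite("pics/a7.png",cv2.resize(np.hstack(o),(660,600),interpolation=cv2.INTER_CUBIC))
E
```

```text
t 14.9 box-frame tcp mm [-3.   1.2] z 260.2 yawerr 0.000 tilt [-0.003  0.001] F [-0.02 -0.04  0.16] grip 0.0002
```

View pics/a7.png

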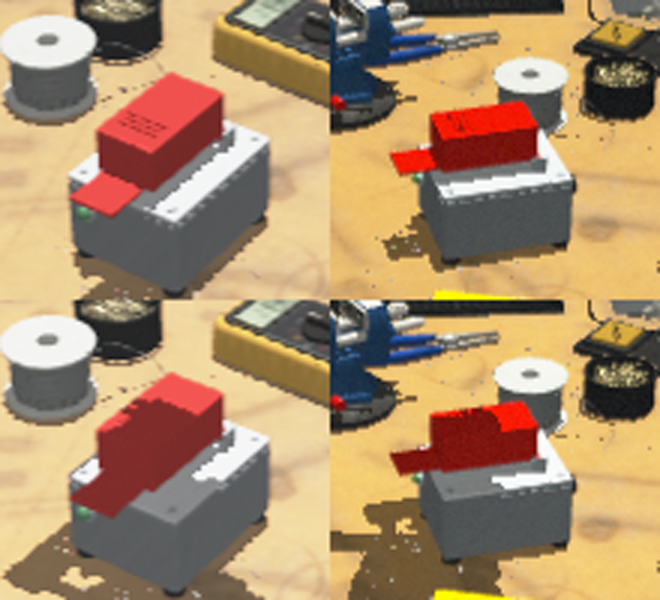

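The before (top) and after (bottom) crops match: the guard is shut, with its tongue at (100,495) against (100,195) before, and the box has not moved.

```bash
python3 -c "
from rig import robot
print(robot.hand_in())"
```

```text
the job is handed in; nothing more can be done
None
```

The red box is switched on and the job is handed in: I lifted the guard with a fingertip until it stayed open, pushed the toggle over to its far stop, and tipped the guard shut again, with no visible movement of the box in the before and after pictures.

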